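Lay the drying whetstone down against its stop

ROBOT

A 6-joint arm with a two-finger parallel gripper is mounted at the origin on the work surface. World frame = base frame: x ahead of the robot, y to its left, z up, the work surface at z = 0. Lengths are in mm, angles in rad, forces in N, time in s.
With the tool pointing down it reaches from about 350 to 775 mm from the base axis. Payload 7.3 kg.
Tool frame: the origin (TCP) lies at the very end of the fingers, on their centre line; the grasp point (between the pads) lies bot.grip_point_offset behind it (bot.grip_point_offset is the distance from the TCP to the grasp point, in mm); z points along the fingers, y is the line along which they close (so a half turn about z gives the same grasp; the last joint's range is limited). The gripper opens to 92 mm and grips with 3 to 60 N. Pads are 19 mm wide; open, the fingers measure 130 mm over their backs; the gripper's body (75 mm by 190 mm) begins 47 mm behind the grasp point.
Start: joints at [1.007, 0.342, 1.524, -0, 1.275, -0.146], TCP at [213.007, 479.867, 226.741] pointing down, gripper open.
Joint ranges: [-2.53, 2.53], [-0.77, 2.02], [0.04, 2.7], [-1, 4.14], [0.28, 2.66], [-3.11, 3.11]. Speed limits (rad/s): [2.57, 2.57, 3.14, 3.14, 3.14, 3.14].

INTERFACE

Orientations are given as [roll, pitch, yaw] about the fixed x, y, z axes, in that order (R = Rz(yaw) Ry(pitch) Rx(roll)).
In Python, from plant import bot gives the robot as it stands. The module is installed in compiled form; this text tells all that it offers.
- The arm moves only by the tool carry_out, never from a script. Its argument "plan" is a list of rows, each an object of numbers: "tx", "ty", "tz": the shift along the world's x, y, z in mm; "rx", "ry", "rz": the turn, a rotation vector about the world's x, y, z in rad. A call has 1 to 12 rows; each row shifts and turns the commanded pose from where the row before left it; what a row does not reach is not made up. A row lasts 1/10 s, in which the tool goes at most 50 mm and 8.59 degrees, less where a joint would pass 70% of its speed; a pose out of reach is approached as far as the arm can. A call with a gripper value outside its range is refused whole. "gripper" is the closure, from 0 (fully open) to 1 (shut), set as the call begins (left out, the last holds). The fingers move at their own pace and stop on an object; the grip force is fixed at half the most. Time passes only in rows, so rows that do not move let the fingers close. It gives the time, the measured TCP pose, the force, the opening and the grip force at its end, in the units of the state.
- bot.get_obs(): the state, without advancing time (a new reading comes with each control period).
- bot.capture(name): name is "scene" or "top"; returns the picture (384x512x3 uint8, red, green, blue); there is no depth.
- bot.camera_model(name): a dict with "camera_matrix" (3x3 intrinsics, pixels), "R" (3x3) and "t" (3): a world point X has camera coordinates R X + t. Camera axes: x right, y down, z forward; pixel columns grow to the right and rows downward; lengths in mm; the calibration is good to about 2 mm. A picture is of the moment at which its call begins. camera_model takes no time and is no camera call.
- bot.close_job(): hands the job in; it is judged then, once.
The state is a dict: "time": time; "joint_positions": joint angles; "dq": joint speeds; "tau": joint torques, N m; "tool_pos": TCP position; "tcp_rot": TCP orientation; "contact_force": force on the tool from outside, world axes, zero at the start; "moment": the same for the moment, N m; "grip_width": finger opening in mm; "finger_force": force on a finger pad.
Only numpy, scipy, OpenCV 4.12 (cv2) and the standard library are available. Lean on these libraries where they do the work, as an engineer would, in place of code of your own. Each camera call takes 0.05 s, during which the arm holds its last target. There are 200 camera calls.

TASK

The larger of the two whetstones standing on edge on the honing board is dry: push it over so that it lies flat on the board, falling inwards towards the middle of the board and the smaller stone, and then push it along the board until its end sits squarely against the wooden stop. Push only, never lift it; leave the smaller stone standing where it is and everything else on the bench undisturbed.

Things in the scene. Friction and masses are not known exactly. Their poses are not given: they have to be found in the camera images.
- board: Fixed wooden honing board, 170 (x) x 340 (y) x 18 mm thick, flat on the bench. Origin: centre of its underside; x across it, y along it towards the stop, z up. A stone stands along each long side (centres at about x = -62 and x = +62 mm); which stone is on which side varies.
- stop (a point): The wooden stop, a dark cleat fixed across the board's +y end: 150 mm long across the board, 22 mm wide, 14 mm high above the board's top. This point: middle of its inner face (board y = +135 mm), at the height of the board's top.
- stone: Larger grey whetstone, loose, 0.5 to 0.8 kg: 25 (own x) x 180 (own y) x 60 mm (own z). Origin: its centre, 30 mm above the board's top as it stands on edge, z up, y towards the stop, 65 to 105 mm short of it. A few newtons near its top tip it; beyond a lean of 23 degrees it falls by itself. Lying it is 25 mm high.
- stone_end (a point): Centre of the larger stone's end face that looks towards the stop (90 mm from the stone's centre along its own +y).
- small_stone: The smaller grey whetstone, same material, 20 x 130 x 42 mm, standing on edge along the other long side of the board; it stays there. Origin: its centre; z up, y along its length.
- knife: Bystander: vegetable knife with a square-ended blade lying beyond the board, 270 mm long along its y, wooden handle, 18 mm high. Origin: underside, near the middle of its length.
- hammer: Bystander: hammer lying beside the board's end away from the stop, along its x. Origin: underside, on the handle.
- can: Bystander: steel can, 60 mm across, 90 mm high, standing past the stop. Origin: centre of its underside.
- socket: Bystander: small steel socket wrench piece, 71 mm long, 22 mm thick, lying on the robot's side of the board. Origin: underside.
- handle_blank: Bystander: wooden knife-handle blank, 140 x 26 x 22 mm, lying past the stop. Origin: centre of its underside.
Mind the look-alikes: they are no part of the job. Leave any blue look-alike of the stone alone.

How it is judged (in metres and radians):
On the way, in this order (a step that is already met when the one before it is completed fails the run):
1. the larger stone lies flat on the board (angle between stone's own z axis and vertical between 1.5 and 1.64 rad and z of stone in the frame of board between 0.0265 and 0.0345 m and x of stone in the frame of board between -0.055 and 0.055 m), for 0.2 s.
2. its end has been pushed squarely against the stop (all of step 1 and y of stone_end in the frame of board above 0.131 m and angle between the y axis of stone and the y axis of board, either way round below 0.08 rad), for 0.2 s.
At the end, for the whole second after the job is handed in: The larger stone lies flat on the board (within 4 degrees, centre within 55 mm of the board's centre line), its end within 4 mm of the stop's face and square to it within 4.5 degrees, at rest; the smaller stone still stands upright (all of step 2 and linear speed of stone below 0.01 m/s and angle between small_stone's own z axis and vertical below 0.12 rad); the robot touches nothing.
It fails at once if the larger stone is lifted off the board (its centre more than 15 mm above its height when standing, or, once lying, more than 9 mm above its lying height) (height (world z) of stone above 0.063 m or (angle between stone's own z axis and vertical between 1.45 and 1.69 rad and height (world z) of stone above 0.0395 m)).
It fails at once if the larger stone falls or is pushed off the board (height (world z) of stone below 0.026 m).
It fails at once if the smaller stone is moved more than 10 mm or tipped (distance of small_stone from where it was at the start of the episode above 0.01 m or angle between small_stone's own z axis and vertical above 0.25 rad).
It fails at once if a bystander (knife, hammer, can, socket, handle blank) is moved more than 20 mm (distance of any of knife, hammer, can, socket, handle_blank from where it was at the start of the episode above 0.02 m).
It also fails if it takes over 42 s, if anything falls off the work surface, if the arm or the gripper's body presses on something with over 40 N, if the wrist force passes 120 N, or if a joint passes its speed limit or range.

## Working session

There is one attempt and no reset: what is moved stays moved. The work goes in short steps, Python scripts to look and compute and a tool call to move; the robot and the scene stay as the last step left them, time stands still between calls to the robot, and variables do not carry over. Pictures are saved under pics/ and viewed, at most 10 in all, crops included, and the job is handed in when it is done.

Besides the shell and the picture viewer there is one more tool, called after "Request:" by a JSON object that holds its "op" and its "data", one argument or row to a line. carry_out: Moves the arm, as the interface text tells. Its arguments: {"type":"object","properties":{"plan":{"type":"array"},"gripper":{"type":"number"}},"required":["plan"]}

```bash
mkdir -p pics; python3 - <<'E'
from plant import bot
import cv2
for n in("scene","top"):
    cv2.imwrite(f"pics/{n}0.png",cv2.cvtColor(bot.capture(n),cv2.COLOR_RGB2BGR))
    m=bot.camera_model(n);print(n,m)
o=bot.get_obs();print(o)
E
```

```text
scene {'camera_matrix': array([[417.2371924 ,   0.        , 259.61521972],
       [  0.        , 417.2371924 , 187.76880939],
       [  0.        ,   0.        ,   1.        ]]), 'R': array([[ 0.59107754,  0.80645176, -0.01621432],
       [ 0.60591522, -0.45718664, -0.65103542],
       [-0.53244164,  0.37498791, -0.75887415]]), 't': array([-262.70531885, -303.82169903, 1648.22067672])}
top {'camera_matrix': array([[491.16131706,   0.        , 257.62151479],
       [  0.        , 491.16131706, 193.88477742],
       [  0.        ,   0.        ,   1.        ]]), 'R': array([[-0.01987087, -0.99979591,  0.00364636],
       [-0.98496181,  0.01894972, -0.17172982],
       [ 0.17162568, -0.00700394, -0.98513734]]), 't': array([ -60.68190614,  537.5125171 , 1251.28551904])}
{'time': 0.1, 'joint_positions': array([ 1.00696526e+00,  3.42603467e-01,  1.52489028e+00, -2.22201322e-05,
        1.27541578e+00, -1.46000662e-01]), 'dq': array([-0.00126822, -0.00074136, -0.00269555, -0.00229735,  0.00090001,
       -0.00067317]), 'tau': array([ 1.17514435e-03, -4.32003736e+01, -2.44695067e+01,  7.18549825e-02,
        5.26715477e-02, -1.01500052e-05]), 'tool_pos': array([212.82818441, 479.53791305, 226.15109474]), 'tcp_rot': array([-3.14028670e+00, -1.70558772e-04,  2.72376862e+00]), 'contact_force': array([ 0.3864915 , -0.02044983, -0.07012198]), 'moment': array([-0.00712427, -0.04816976,  0.01851666]), 'finger_force': 0.0, 'grip_width': 92.16414685308679}
```

View pics/scene0.png

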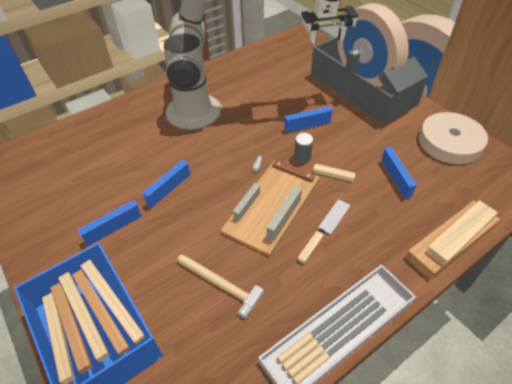

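View pics/top0.png

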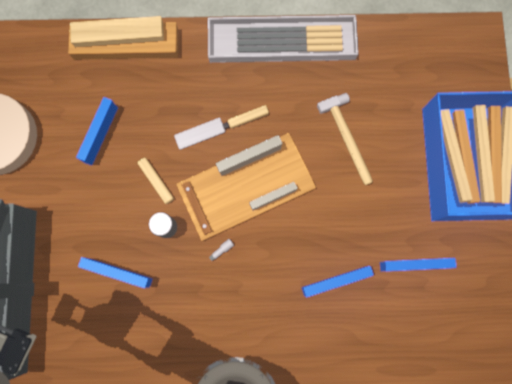

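The top view shows the board with corners near (289,135), (315,186), (205,238), (178,184), and the dark stop at its left end, about (194,208).

Possible stones in the top view:
- Larger grey stone: (250,155)
- Smaller grey stone: (274,196)
- Blue look-alikes: (97,130), (115,272), (338,281), (418,264)

I choose the grey one at (250,155), on the side away from the robot. Next I'll measure it and check it in a crop.

```bash
cat > h.py <<'E'
import numpy as np, cv2
from plant import bot
def ray(n,uv,z):
    m=bot.camera_model(n);R,t=m["R"],m["t"]
    uv=np.atleast_2d(uv).astype(float)
    d=np.c_[uv,np.ones(len(uv))]@np.linalg.inv(m["camera_matrix"]).T@R
    c=-R.T@t
    return c+d*((z-c[2])/d[:,2])[:,None]
def masks(im):
    h=cv2.cvtColor(im,cv2.COLOR_RGB2HSV)
    return h
def blobs(m,roi,amin=60):
    z=np.zeros_like(m);x0,y0,x1,y1=roi;z[y0:y1,x0:x1]=m[y0:y1,x0:x1]
    c,_=cv2.findContours(z,cv2.RETR_EXTERNAL,cv2.CHAIN_APPROX_NONE)
    return sorted([k for k in c if cv2.contourArea(k)>amin],key=cv2.contourArea,reverse=True)
E
python3 - <<'E'
from h import *
im=cv2.cvtColor(cv2.imread("pics/top0.png"),cv2.COLOR_BGR2RGB);h=cv2.cvtColor(im,cv2.COLOR_RGB2HSV)
for p in [(250,155),(250,148),(250,162),(274,196),(240,190),(300,170),(194,208),(240,250),(270,204)]: print(p,h[p[1],p[0]])
roi=(170,128,322,245)
g=cv2.inRange(h,(0,0,60),(180,75,255))
for c in blobs(g,roi,40):
    r=cv2.minAreaRect(c);print("grey",r,cv2.boxPoints(r).round(1).tolist())
b=cv2.inRange(h,(8,110,150),(22,255,255))
for c in blobs(b,roi,300)[:2]:
    hull=cv2.convexHull(c);a=cv2.approxPolyDP(hull,4,True)[:,0];print("board",a.tolist(),ray("top",a,18).round(0).tolist())
cr=cv2.resize(im[120:250,165:325],None,fx=5,fy=4.6,interpolation=cv2.INTER_CUBIC)
cv2.imwrite("pics/crop.png",cr[:,:,::-1])
E
```

```text
(250, 155) [ 20  26 208]
(250, 148) [ 15  40 198]
(250, 162) [ 12  70 123]
(274, 196) [ 20  24 210]
(240, 190) [ 17 138 240]
(300, 170) [ 17 137 242]
(194, 208) [ 13 145 172]
(240, 250) [ 13 152 163]
(270, 204) [ 16 145 202]
grey ((249.2744140625, 154.7147674560547), (13.993949890136719, 69.11717224121094), 65.69544982910156) [[214.89999389648438, 162.60000610351562], [277.8999938964844, 134.10000610351562], [283.6000061035156, 146.89999389648438], [220.6999969482422, 175.3000030517578]]
grey ((199.63015747070312, 133.01368713378906), (16.619842529296875, 51.02994155883789), 69.44395446777344) [[172.8000030517578, 134.1999969482422], [220.60000610351562, 116.30000305175781], [226.39999389648438, 131.8000030517578], [178.6999969482422, 149.8000030517578]]
grey ((272.9560546875, 195.4048614501953), (8.939908027648926, 49.728240966796875), 65.224853515625) [[248.5, 201.8000030517578], [293.70001220703125, 180.89999389648438], [297.3999938964844, 189.0], [252.3000030517578, 209.89999389648438]]
grey ((173.0, 226.5), (19.0, 6.0), 90.0) [[170.0, 217.0], [176.0, 217.0], [176.0, 236.0], [170.0, 236.0]]
board [[321, 128], [321, 244], [170, 244], [170, 128]] [[723.0, -250.0, 18.0], [403.0, -237.0, 18.0], [411.0, 164.0, 18.0], [731.0, 167.0, 18.0]]
```

View pics/crop.png

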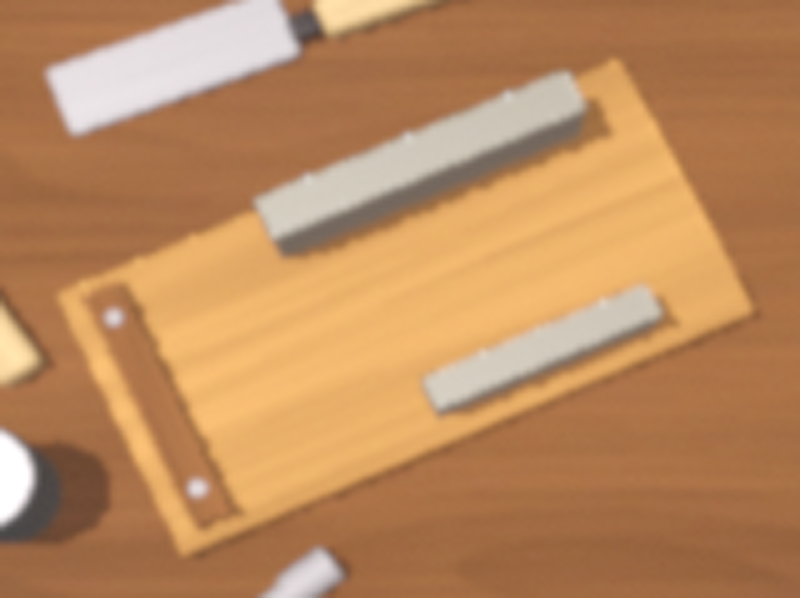

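The crop confirms the choice. The large grey stone is at crop (420,155), standing at the board's far edge next to the knife. The smaller one is at (545,350), and the stop's inner face runs from (130,285) to (240,515).

```bash
python3 - <<'E'
from h import *
f=lambda P:np.array(P)/[5,4.6]+[165,120]
B=ray("top",f([(618,58),(757,315),(188,555),(60,296)]),18)
print(B.round(0)[:,:2].tolist(),[np.linalg.norm(B[i]-B[i-1]).round() for i in range(4)])
c=B.mean(0); y=(B[2]+B[3]-B[0]-B[1]);y/=np.linalg.norm(y);x=np.cross(y,[0,0,1])
np.savez("board.npz",c=c,x=x,y=y)
print("c",c,"x",x,"y",y)
def loc(P):return np.c_[(P-c)@x,(P-c)@y].round(1).tolist()
print("stop inner",loc(ray("top",f([(130,285),(240,515)]),32)))
print("stone top",loc(ray("top",f([(572,70),(586,108),(277,241),(256,201)]),78)))
print("small top",loc(ray("top",f([(650,286),(663,311),(436,411),(423,379)]),60)))
h=cv2.cvtColor(cv2.imread("pics/top0.png"),cv2.COLOR_BGR2HSV)
print("knife",loc(ray("top",f([(48,72),(75,135),(300,50),(280,0),(430,0)]),5)))
print("knifehandle",loc(ray("top",[(228,128),(268,112)],15)),"hammer",loc(ray("top",[(335,110),(370,183)],10)),"can",loc(ray("top",[(161,225)],90)), "blank",loc(ray("top",[(140,160),(172,200)],20)),"socket",loc(ray("top",[(212,257),(232,242)],15)))
E
```

```text
[[711.0, -160.0], [553.0, -231.0], [418.0, 77.0], [572.0, 146.0]] [np.float64(337.0), np.float64(173.0), np.float64(336.0), np.float64(169.0)]
c [563.47916753 -41.86405466  18.        ] x [ 0.91298806  0.40798629 -0.        ] y [-0.40798629  0.91298806  0.        ]
stop inner [[70.9, 131.1], [-76.7, 133.1]]
stone top [[75.7, -131.9], [52.3, -128.8], [50.6, 50.1], [76.4, 50.4]]
small top [[-52.5, -116.8], [-68.4, -116.6], [-69.9, 15.5], [-50.4, 13.9]]
knife [[216.9, 120.2], [174.5, 122.4], [169.8, -12.5], [203.4, -15.5], [167.7, -91.6]]
knifehandle [[170.7, -22.8], [165.5, -143.1]] hammer [[92.5, -316.5], [-134.4, -309.1]] can [[-12.0, 242.3]] blank [[188.7, 232.7], [50.2, 197.8]] socket [[-134.0, 163.5], [-120.5, 99.0]]
```

Request:
{"op": "carry_out", "data": {
  "plan": [
    {"tx":32,"ty":-35,"rz":0.07},
    {"tx":32,"ty":-35,"rz":0.07},
    {"tx":32,"ty":-35,"rz":0.07},
    {"tx":32,"ty":-35,"rz":0.07},
    {"tx":32,"ty":-35,"rz":0.07},
    {"tx":32,"ty":-35,"rz":0.07},
    {"tx":32,"ty":-35,"rz":0.07},
    {"tx":32,"ty":-35,"rz":0.07},
    {"tx":32,"ty":-35,"rz":0.07},
    {"tx":32,"ty":-35,"rz":0.07},
    {"tx":32,"ty":-35,"rz":0.07},
    {"tx":32,"ty":-35,"rz":0.07}
  ]
}}

```text
invalid input at $.plan[0]: expected keys tx, ty, tz, rx, ry, rz
```

```bash
python3 - <<'E'
from h import *
o=bot.get_obs();b=np.load("board.npz")
print(o["tool_pos"],o["tcp_rot"],bot.grip_point_offset,o["joint_positions"])
T=b["c"]+110*b["x"]-40*b["y"]; print("goal delta",T-o["tool_pos"], "yaw goal",np.arctan2(*b["y"][[1,0]])+np.pi/2)
E
```

```text
[212.82818441 479.53791305 226.15109474] [-3.14028670e+00 -1.70558772e-04  2.72376862e+00] 18.8 [ 1.00696526e+00  3.42603467e-01  1.52489028e+00 -2.22201322e-05
  1.27541578e+00 -1.46000662e-01]
goal delta [ 467.39912072 -513.04299843 -208.15109474] yaw goal 3.5618399962458485
```

All six keys are needed in every row.

Request:
{"op": "carry_out", "data": {
  "plan": [
    {"tx":32,"ty":-35,"tz":0,"rx":0,"ry":0,"rz":0.07},
    {"tx":32,"ty":-35,"tz":0,"rx":0,"ry":0,"rz":0.07},
    {"tx":32,"ty":-35,"tz":0,"rx":0,"ry":0,"rz":0.07},
    {"tx":32,"ty":-35,"tz":0,"rx":0,"ry":0,"rz":0.07},
    {"tx":32,"ty":-35,"tz":0,"rx":0,"ry":0,"rz":0.07},
    {"tx":32,"ty":-35,"tz":0,"rx":0,"ry":0,"rz":0.07},
    {"tx":32,"ty":-35,"tz":0,"rx":0,"ry":0,"rz":0.07},
    {"tx":32,"ty":-35,"tz":0,"rx":0,"ry":0,"rz":0.07},
    {"tx":32,"ty":-35,"tz":0,"rx":0,"ry":0,"rz":0.07},
    {"tx":32,"ty":-35,"tz":0,"rx":0,"ry":0,"rz":0.07},
    {"tx":32,"ty":-35,"tz":0,"rx":0,"ry":0,"rz":0.07},
    {"tx":32,"ty":-35,"tz":0,"rx":0,"ry":0,"rz":0.07}
  ]
}}

```text
time: 1.3
tool_pos: [597.8, 58.2, 226.3]
tcp_rot: [3.141, -0.001, -2.717]
contact_force: [0.9, 0.8, 0.5]
grip_width: 91.5
finger_force: 0.0
```

```bash
cat > s.py <<'E'
from h import *
import sys
o=bot.get_obs();b=np.load("board.npz");d=o["tool_pos"]-b["c"]
print("t",o["time"],"pos",o["tool_pos"].round(1),"rpy",o["tcp_rot"].round(3),"F",o["contact_force"].round(1),"q",o["joint_positions"].round(2))
print("board xy",(d@b["x"]).round(1),(d@b["y"]).round(1),"xax",b["x"].round(3),"yax",b["y"].round(3),"grip",o["grip_width"])
if len(sys.argv)>2:
    T=b["c"]+float(sys.argv[1])*b["x"]+float(sys.argv[2])*b["y"]; print("delta",(T-o["tool_pos"]).round(1)[:2])
E
python3 s.py 110 -40
```

```text
t 1.3 pos [597.8  58.2 226.3] rpy [ 3.141e+00 -1.000e-03 -2.717e+00] F [0.9 0.8 0.5] q [-0.03  0.48  1.3   0.    1.36 -2.03]
board xy 72.2 77.3 xax [ 0.913  0.408 -0.   ] yax [-0.408  0.913  0.   ] grip 91.54609450260816
delta [ 82.4 -91.7]
```

Request:
{"op": "carry_out", "data": {
  "plan": [
    {"tx":28,"ty":-31,"tz":0,"rx":0,"ry":0,"rz":0},
    {"tx":28,"ty":-31,"tz":0,"rx":0,"ry":0,"rz":0},
    {"tx":26,"ty":-30,"tz":0,"rx":0,"ry":0,"rz":0},
    {"tx":0,"ty":0,"tz":-40,"rx":0,"ry":0,"rz":0},
    {"tx":0,"ty":0,"tz":-40,"rx":0,"ry":0,"rz":0},
    {"tx":0,"ty":0,"tz":-40,"rx":0,"ry":0,"rz":0},
    {"tx":0,"ty":0,"tz":-40,"rx":0,"ry":0,"rz":0},
    {"tx":0,"ty":0,"tz":0,"rx":0,"ry":0,"rz":0}
  ]
}}

```text
time: 2.1
tool_pos: [674.6, -31.5, 59.8]
tcp_rot: [3.134, -0.011, -2.72]
contact_force: [-0.5, -0.8, -0.3]
grip_width: 91.5
finger_force: 0.0
```

```bash
python3 s.py 90 -40
```

```text
t 2.1 pos [674.6 -31.5  59.8] rpy [ 3.134 -0.011 -2.72 ] F [-0.5 -0.8 -0.3] q [-0.16  0.77  1.25  0.    1.13 -2.15]
board xy 105.7 -35.9 xax [ 0.913  0.408 -0.   ] yax [-0.408  0.913  0.   ] grip 91.5282175121825
delta [-12.6 -10.2]
```

Request:
{"op": "carry_out", "data": {
  "plan": [
    {"tx":-4.6,"ty":-2,"tz":5,"rx":0,"ry":0,"rz":0},
    {"tx":-4.6,"ty":-2,"tz":0,"rx":0,"ry":0,"rz":0},
    {"tx":-4.6,"ty":-2,"tz":0,"rx":0,"ry":0,"rz":0},
    {"tx":-3.6,"ty":-1.6,"tz":0,"rx":0,"ry":0,"rz":0},
    {"tx":-3.6,"ty":-1.6,"tz":0,"rx":0,"ry":0,"rz":0},
    {"tx":-3.6,"ty":-1.6,"tz":0,"rx":0,"ry":0,"rz":0},
    {"tx":-3.6,"ty":-1.6,"tz":0,"rx":0,"ry":0,"rz":0}
  ]
}}

```text
time: 2.8
tool_pos: [650.9, -44.7, 72.3]
tcp_rot: [-3.141, 0.001, -2.719]
contact_force: [1.1, -0.3, 1.6]
grip_width: 91.6
finger_force: 0.7
```

```bash
python3 s.py 58 -40
```

```text
t 2.8 pos [650.9 -44.7  72.3] rpy [-3.141e+00  1.000e-03 -2.719e+00] F [ 1.1 -0.3  1.6] q [-0.19  0.71  1.33  0.    1.09 -2.18]
board xy 78.6 -38.2 xax [ 0.913  0.408 -0.   ] yax [-0.408  0.913  0.   ] grip 91.6304849579137
delta [-18.1 -10.1]
```

Request:
{"op": "carry_out", "data": {
  "plan": [
    {"tx":-3.6,"ty":-1.6,"tz":-2,"rx":0,"ry":0,"rz":0},
    {"tx":-3.6,"ty":-1.6,"tz":-2,"rx":0,"ry":0,"rz":0},
    {"tx":-3.6,"ty":-1.6,"tz":0,"rx":0,"ry":0,"rz":0},
    {"tx":-3.6,"ty":-1.6,"tz":0,"rx":0,"ry":0,"rz":0},
    {"tx":-3.6,"ty":-1.6,"tz":0,"rx":0,"ry":0,"rz":0},
    {"tx":-3.6,"ty":-1.6,"tz":0,"rx":0,"ry":0,"rz":0},
    {"tx":0,"ty":0,"tz":0,"rx":0,"ry":0,"rz":0},
    {"tx":0,"ty":0,"tz":0,"rx":0,"ry":0,"rz":0}
  ]
}}

```text
time: 3.6
tool_pos: [629.3, -54.2, 67.8]
tcp_rot: [-3.142, 0.0, -2.72]
contact_force: [-0.4, 0.2, -0.1]
grip_width: 91.7
finger_force: 0.0
```

```bash
python3 s.py 58 -40; python3 -c "
from h import *
im=bot.capture('scene');cv2.imwrite('pics/s1.png',cv2.resize(im[150:265,210:340],None,fx=5,fy=5)[:,:,::-1])"
```

```text
t 3.6 pos [629.3 -54.2  67.8] rpy [-3.142  0.    -2.72 ] F [-0.4  0.2 -0.1] q [-0.21  0.69  1.4   0.    1.05 -2.2 ]
board xy 55.0 -38.1 xax [ 0.913  0.408 -0.   ] yax [-0.408  0.913  0.   ] grip 91.65152851215518
delta [ 3.5 -0.5]
```

View pics/s1.png

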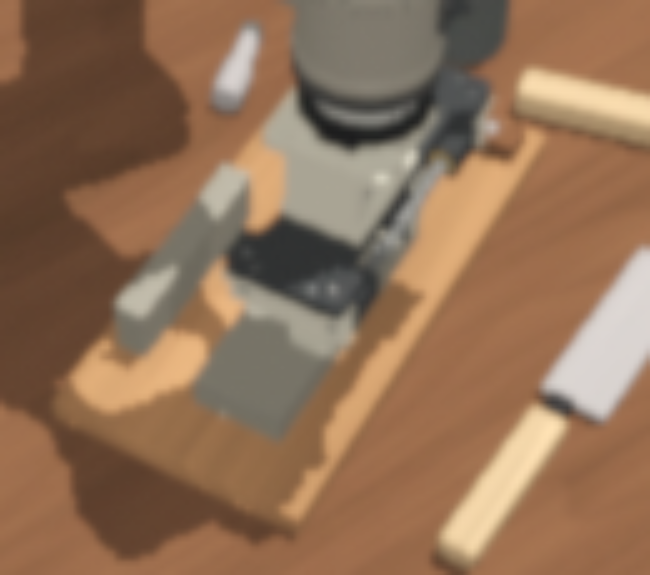

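The stone has fallen inwards and lies flat (crop (265,375)). The small stone still stands at (185,255). Now I'll raise the tool, turn it, and go behind the stone's end.

Request:
{"op": "carry_out", "data": {
  "plan": [
    {"tx":0,"ty":0,"tz":40,"rx":0,"ry":0,"rz":0},
    {"tx":0,"ty":0,"tz":40,"rx":0,"ry":0,"rz":-0.14},
    {"tx":3,"ty":-15,"tz":0,"rx":0,"ry":0,"rz":-0.143},
    {"tx":3,"ty":-15,"tz":0,"rx":0,"ry":0,"rz":-0.143},
    {"tx":3,"ty":-15,"tz":0,"rx":0,"ry":0,"rz":-0.143},
    {"tx":3,"ty":-15,"tz":0,"rx":0,"ry":0,"rz":-0.143},
    {"tx":3,"ty":-15,"tz":0,"rx":0,"ry":0,"rz":-0.143},
    {"tx":3,"ty":-15,"tz":0,"rx":0,"ry":0,"rz":-0.143},
    {"tx":3,"ty":-15,"tz":0,"rx":0,"ry":0,"rz":-0.143},
    {"tx":3,"ty":-15,"tz":0,"rx":0,"ry":0,"rz":-0.143},
    {"tx":3,"ty":-15,"tz":0,"rx":0,"ry":0,"rz":-0.143},
    {"tx":2,"ty":-16,"tz":0,"rx":0,"ry":0,"rz":-0.143}
  ],
  "gripper": 0.67
}}

```text
time: 4.85
tool_pos: [658.5, -205.5, 147.7]
tcp_rot: [3.141, 0.0, 1.988]
contact_force: [0.1, -0.5, -0.6]
grip_width: 29.9
finger_force: 0.0
```

```bash
python3 s.py 20 -190; python3 -c "
from h import *
im=bot.capture('top');cv2.imwrite('pics/t1.png',cv2.resize(im[120:250,165:325],None,fx=5,fy=4.6,dst=None,interpolation=cv2.INTER_CUBIC)[:,:,::-1] if 0 else cv2.resize(im[120:250,165:325],(800,598),interpolation=cv2.INTER_CUBIC)[:,:,::-1])"
```

```text
t 4.85 pos [ 658.5 -205.5  147.7] rpy [3.141 0.    1.988] F [ 0.1 -0.5 -0.6] q [-0.41  0.71  1.12  0.    1.32 -0.83]
board xy 20.0 -188.2 xax [ 0.913  0.408 -0.   ] yax [-0.408  0.913  0.   ] grip 29.900231912784065
delta [ 0.7 -1.6]
```

View pics/t1.png

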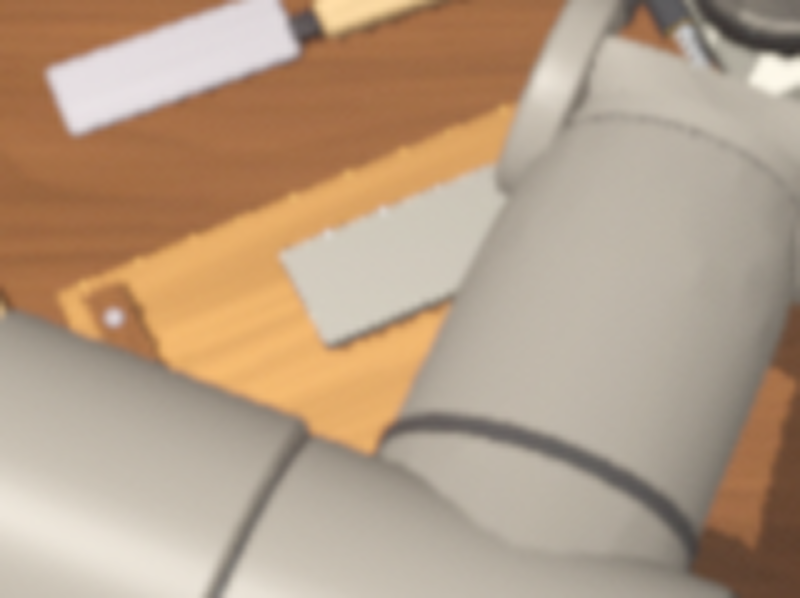

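The lying stone is visible. Its stop-side end corners are at crop (281,254) and (330,347), and one side edge runs to (497,165).

```bash
python3 - <<'E'
from h import *
b=np.load("board.npz")
P=ray("top",np.array([(281,254),(330,347),(497,165),(450,298)])/[5,4.6]+[165,120],43)-b["c"]
L=np.c_[P@b["x"],P@b["y"]];print(L.round(1),np.arctan2(L[2,0]-L[0,0],L[0,1]-L[2,1]),np.arctan2(L[3,0]-L[1,0],L[1,1]-L[3,1]))
E
```

```text
[[ 50.8  50.4]
 [-10.1  49.6]
 [ 49.8 -76.6]
 [-11.1 -20.1]] -0.007959040554778911 -0.014862750764505196
```

Request:
{"op": "carry_out", "data": {
  "plan": [
    {"tx":0,"ty":0,"tz":-40,"rx":0,"ry":0,"rz":0},
    {"tx":0,"ty":0,"tz":-40,"rx":0,"ry":0,"rz":0},
    {"tx":0,"ty":0,"tz":-25,"rx":0,"ry":0,"rz":0},
    {"tx":0,"ty":0,"tz":-12,"rx":0,"ry":0,"rz":0},
    {"tx":-4,"ty":9,"tz":0,"rx":0,"ry":0,"rz":0},
    {"tx":-4,"ty":9,"tz":0,"rx":0,"ry":0,"rz":0},
    {"tx":-4,"ty":9,"tz":0,"rx":0,"ry":0,"rz":0},
    {"tx":-4,"ty":9,"tz":0,"rx":0,"ry":0,"rz":0},
    {"tx":-2,"ty":5,"tz":0,"rx":0,"ry":0,"rz":0},
    {"tx":-2,"ty":5,"tz":0,"rx":0,"ry":0,"rz":0},
    {"tx":-2,"ty":5,"tz":0,"rx":0,"ry":0,"rz":0}
  ]
}}

```text
time: 6.0
tool_pos: [637.3, -155.1, 31.8]
tcp_rot: [3.139, 0.004, 1.994]
contact_force: [1.8, -5.9, 1.5]
grip_width: 30.4
finger_force: 2.9
```

```bash
python3 s.py 20 -55
```

```text
t 6.0 pos [ 637.3 -155.1   31.8] rpy [3.139 0.004 1.994] F [ 1.8 -5.9  1.5] q [-0.35  0.77  1.35 -0.    1.02 -0.78]
board xy 21.2 -133.5 xax [ 0.913  0.408 -0.   ] yax [-0.408  0.913  0.   ] grip 30.403816998219142
delta [-33.1  71.2]
```

Request:
{"op": "carry_out", "data": {
  "plan": [
    {"tx":-2.4,"ty":5.3,"tz":0,"rx":0,"ry":0,"rz":0},
    {"tx":-2.4,"ty":5.3,"tz":0,"rx":0,"ry":0,"rz":0},
    {"tx":-2.4,"ty":5.3,"tz":0,"rx":0,"ry":0,"rz":0},
    {"tx":-2.4,"ty":5.3,"tz":0,"rx":0,"ry":0,"rz":0},
    {"tx":-2.4,"ty":5.3,"tz":0,"rx":0,"ry":0,"rz":0},
    {"tx":-2.4,"ty":5.3,"tz":0,"rx":0,"ry":0,"rz":0},
    {"tx":-2.4,"ty":5.3,"tz":0,"rx":0,"ry":0,"rz":0},
    {"tx":-2.4,"ty":5.3,"tz":0,"rx":0,"ry":0,"rz":0},
    {"tx":-2.4,"ty":5.3,"tz":0,"rx":0,"ry":0,"rz":0},
    {"tx":-2.4,"ty":5.3,"tz":0,"rx":0,"ry":0,"rz":0},
    {"tx":-2.4,"ty":5.3,"tz":0,"rx":0,"ry":0,"rz":0},
    {"tx":-1.2,"ty":2.7,"tz":0,"rx":0,"ry":0,"rz":0}
  ]
}}

```text
time: 7.2
tool_pos: [609.8, -94.3, 31.7]
tcp_rot: [3.139, 0.004, 1.994]
contact_force: [3.6, -5.7, 1.5]
grip_width: 30.3
finger_force: 3.1
```

```bash
python3 s.py 20 -55
```

```text
t 7.2 pos [609.8 -94.3  31.7] rpy [3.139 0.004 1.994] F [ 3.6 -5.7  1.5] q [-0.28  0.71  1.48 -0.    0.95 -0.7 ]
board xy 20.9 -66.7 xax [ 0.913  0.408 -0.   ] yax [-0.408  0.913  0.   ] grip 30.301546981940525
delta [-5.6 10.4]
```

Request:
{"op": "carry_out", "data": {
  "plan": [
    {"tx":-0.8,"ty":1.8,"tz":0,"rx":0,"ry":0,"rz":0},
    {"tx":-0.8,"ty":1.8,"tz":0,"rx":0,"ry":0,"rz":0},
    {"tx":-0.8,"ty":1.8,"tz":0,"rx":0,"ry":0,"rz":0},
    {"tx":-0.8,"ty":1.8,"tz":0,"rx":0,"ry":0,"rz":0},
    {"tx":-0.8,"ty":1.8,"tz":0,"rx":0,"ry":0,"rz":0}
  ]
}}

```text
time: 7.7
tool_pos: [606.0, -85.7, 31.7]
tcp_rot: [3.139, 0.004, 1.993]
contact_force: [2.2, -5.8, 1.3]
grip_width: 30.2
finger_force: 3.1
```

Request:
{"op": "carry_out", "data": {
  "plan": [
    {"tx":-0.4,"ty":0.9,"tz":0,"rx":0,"ry":0,"rz":0},
    {"tx":-0.4,"ty":0.9,"tz":0,"rx":0,"ry":0,"rz":0}
  ]
}}

```text
time: 7.9
tool_pos: [605.2, -83.9, 31.7]
tcp_rot: [3.139, 0.004, 1.994]
contact_force: [2.6, -6.1, 0.9]
grip_width: 30.2
finger_force: 3.1
```

Only sliding friction so far, so I'll keep advancing in small steps until the force jumps.

Request:
{"op": "carry_out", "data": {
  "plan": [
    {"tx":-0.4,"ty":0.9,"tz":0,"rx":0,"ry":0,"rz":0},
    {"tx":-0.4,"ty":0.9,"tz":0,"rx":0,"ry":0,"rz":0}
  ]
}}

```text
time: 8.1
tool_pos: [604.9, -83.2, 31.7]
tcp_rot: [3.139, 0.006, 1.994]
contact_force: [5.0, -11.8, -1.1]
grip_width: 30.4
finger_force: 6.5
```

Request:
{"op": "carry_out", "data": {
  "plan": [
    {"tx":-0.4,"ty":0.9,"tz":0,"rx":0,"ry":0,"rz":0},
    {"tx":-0.4,"ty":0.9,"tz":0,"rx":0,"ry":0,"rz":0}
  ]
}}

```text
time: 8.3
tool_pos: [605.0, -83.1, 31.9]
tcp_rot: [3.138, 0.009, 1.994]
contact_force: [5.7, -18.1, -1.5]
grip_width: 30.2
finger_force: 9.5
```

Request:
{"op": "carry_out", "data": {
  "plan": [
    {"tx":0,"ty":0,"tz":0,"rx":0,"ry":0,"rz":0},
    {"tx":0,"ty":0,"tz":0,"rx":0,"ry":0,"rz":0},
    {"tx":0,"ty":0,"tz":0,"rx":0,"ry":0,"rz":0},
    {"tx":2,"ty":-5,"tz":0,"rx":0,"ry":0,"rz":0},
    {"tx":6,"ty":-14,"tz":0,"rx":0,"ry":0,"rz":0},
    {"tx":6,"ty":-14,"tz":0,"rx":0,"ry":0,"rz":0},
    {"tx":0,"ty":0,"tz":40,"rx":0,"ry":0,"rz":0},
    {"tx":0,"ty":0,"tz":45,"rx":0,"ry":0,"rz":0},
    {"tx":0,"ty":-20,"tz":40,"rx":0,"ry":0,"rz":0},
    {"tx":0,"ty":-40,"tz":20,"rx":0,"ry":0,"rz":0},
    {"tx":0,"ty":-45,"tz":0,"rx":0,"ry":0,"rz":0},
    {"tx":0,"ty":-45,"tz":0,"rx":0,"ry":0,"rz":0}
  ]
}}

```text
time: 9.5
tool_pos: [616.6, -263.9, 177.1]
tcp_rot: [3.14, 0.002, 1.995]
contact_force: [0.9, 0.3, -0.1]
grip_width: 30.3
finger_force: 0.0
```

Request:
{"op": "carry_out", "data": {
  "plan": [
    {"tx":-10,"ty":-45,"tz":0,"rx":0,"ry":0,"rz":0},
    {"tx":-10,"ty":-45,"tz":0,"rx":0,"ry":0,"rz":0},
    {"tx":-10,"ty":-45,"tz":0,"rx":0,"ry":0,"rz":0},
    {"tx":0,"ty":0,"tz":0,"rx":0,"ry":0,"rz":0}
  ]
}}

```text
time: 9.9
tool_pos: [583.3, -403.8, 174.8]
tcp_rot: [-3.14, 0.001, 1.987]
contact_force: [-0.2, 0.6, 0.8]
grip_width: 30.3
finger_force: 0.0
```

```bash
python3 s.py; python3 -c "
from h import *
im=bot.capture('top');cv2.imwrite('pics/t2.png',cv2.resize(im[120:250,165:325],(800,598),interpolation=cv2.INTER_CUBIC)[:,:,::-1])"
```

```text
t 9.9 pos [ 583.3 -403.8  174.8] rpy [-3.140e+00  1.000e-03  1.987e+00] F [-0.2  0.6  0.8] q [-0.71  0.73  1.   -0.    1.41 -1.13]
board xy -129.6 -338.5 xax [ 0.913  0.408 -0.   ] yax [-0.408  0.913  0.   ] grip 30.2927030440296
```

View pics/t2.png

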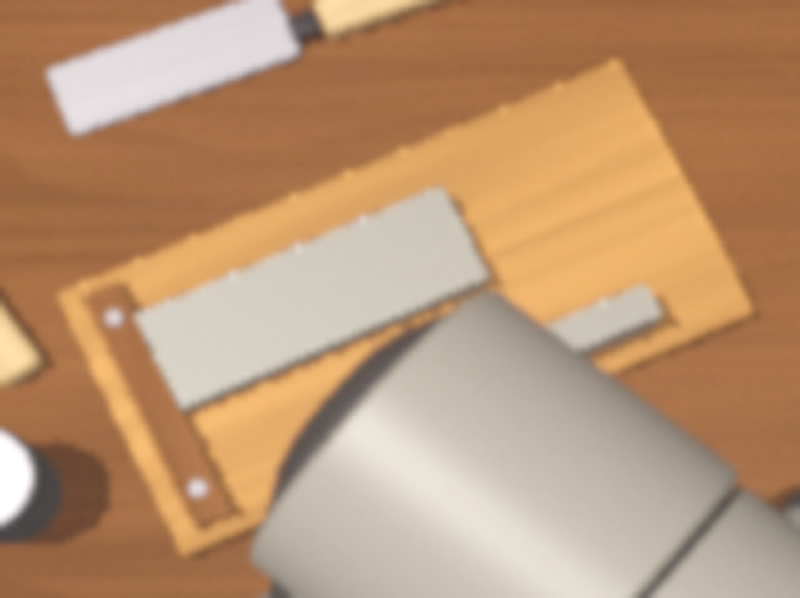

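The stone's end, from (135,315) to (188,410), lies flush along the stop. The small stone at (610,320) and the knife haven't moved, and the tool is clear of everything.

```bash
python3 -c "
from plant import bot
print(bot.close_job())"
```

```text
the job is handed in; nothing more can be done
None
```

I pushed the larger stone over inwards so it lies flat, then pushed it squarely against the stop; the small stone and the bystanders in view looked unmoved, and I handed the job in after about 10 s of robot time (no verdict was returned).

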